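# Tip the sorted wood pieces from the tray into the stock crate

## Robot

A 7-joint arm with a two-finger parallel gripper is mounted at the origin on the work surface. World frame = base frame: x ahead of the robot, y to its left, z up, the work surface at z = 0. Lengths are in m, angles in degrees, forces in N, time in s.
With the tool pointing down it reaches from about 0.35 to 0.775 m from the base axis. Payload 3.1 kg.
Tool frame: the origin (TCP) lies at the very end of the fingers, on their centre line; the grasp point (between the pads) lies 19 mm behind it; z points along the fingers, y is the direction in which the jaws open and shut (so a half turn about z gives the same grasp; the last joint's range is limited). The gripper opens to 85 mm and grips with 20 to 120 N. Pads are 22 mm wide; open, the fingers measure 114 mm over their backs; the gripper's body (76 mm by 85 mm) begins 54 mm behind the grasp point. The pads swing forward as they close: fully open they stand 13 mm farther back than shut.
Start: joints at [-75.728, 17.813, 0.802, 86.603, -0.252, 75.585, -1.558], TCP at [0.158, 0.527, 0.231] pointing down, gripper open.
Joint ranges: [-154.91, 154.91], [-16.99, 109.72], [-72.82, 74.43], [7.12, 147.25], [-82.49, 262.49], [11.32, 116.49], [-174.64, 174.64]. Speed limits (degrees/s): [159.86, 159.86, 180, 180, 180, 180, 180].

## Interface

Orientations are given as [roll, pitch, yaw] about the fixed x, y, z axes, in that order (R = Rz(yaw) Ry(pitch) Rx(roll)).
In Python, from station import arm gives the robot as it stands. The module is installed in compiled form; this text tells all that it offers.
- The arm moves only by the shell command python3 -m crank 'ROWS' [OPENING]. ROWS is JSON, a list of rows, each a list of 6 numbers: the shift along the world's x, y, z in mm, then the turn, a rotation vector about the world's x, y, z in rad. A call has 1 to 12 rows; each row shifts and turns the commanded pose from where the row before left it; what a row does not reach is not made up. A row lasts 1/8 s, in which the tool goes at most 62.5 mm and 10.7 degrees, less where a joint would pass 70% of its speed; a pose out of reach is approached as far as the arm can. A call with a gripper value outside its range is refused whole. OPENING is the finger opening in mm, from 0 to 85.4, set as the call begins (- or left out, the last holds). The fingers move at their own pace and stop on an object; the grip force is fixed at half the most. Time passes only in rows, so rows that do not move let the fingers close. It gives the time, the measured TCP pose, the force and the opening at its end, in the units of the state.
- arm.observe(): the state, without advancing time (a new reading comes with each control period).
- arm.read_camera(name): name is "scene" or "top"; returns the picture (480x640x3 uint8, red, green, blue); there is no depth.
- arm.camera_model(name): a dict with "camera_matrix" (3x3 intrinsics, pixels), "k1" (the pictures are not rectified: a ray, as slopes to the right and down, at radius r is drawn at 1 + k1 r^2 times it, then the intrinsics apply), "rvec" (rotation vector, rad) and "tvec" (3), from world to camera coordinates, as OpenCV has them. Camera axes: x right, y down, z forward; pixel columns grow to the right and rows downward; lengths in m; the calibration is good to about 2 mm. A picture is of the moment at which its call begins. camera_model takes no time and is no camera call.
- arm.close_job(): hands the job in, once; it reports no verdict.
Trained networks look in the newest picture that a camera, given by its name, has taken for a name from the list of things; names that differ only in an ending like _2 or _b are one class to them, and where a whole thing is asked for, a point or a joint stands for the part that bears it (a point fixed in the world has none). Each returns a list of dicts, best first, with "p" (0 to 1); they miss things now and then, are a little off and sometimes report something else, mostly with a low value. They report only what shows in the picture. A call takes as long as a camera call. They do not tell look-alikes from the thing itself.
- arm.look_for(camera, target): "box" ([left, top, right, bottom] in pixels, round what is visible of it).
- arm.spot_point(camera, target): "centre" ([row, column] in pixels: a listed point, or the origin of a listed thing).
The state is a dict: "t": time; "joints": joint angles; "joint_vel": joint speeds; "tau": joint torques, N m; "ee_pos": TCP position; "tool_rot": TCP orientation; "ft_force": force on the tool from outside, world axes, zero at the start; "wrist_torque": the same for the moment, N m; "finger_gap": finger opening in m.
Only numpy, scipy, OpenCV 4.12 (cv2) and the standard library are available. Lean on these libraries where they do the work, as an engineer would, in place of code of your own. Each camera call takes 0.05 s, during which the arm holds its last target. There are 200 camera calls.

## Task

Pick up the loaded aluminium tray and carry it level to the wooden crate; with its open lip close above the empty part of the crate, tip it so that all four wood pieces slide in, spilling none on the bench. Then set the empty tray down flat in the middle of the black rubber mat and let go, leaving the slim glue bottle and the screwdriver where they are.

Things in the scene. Friction and masses are not known exactly. Their poses are not given: they have to be found in the camera images.
- tray: Loaded sorting tray, aluminium, loose, 0.2 to 0.4 kg: flat pan 160 x 140 mm (x, y), floor 4 mm, side walls 24 mm and back wall 45 mm high, all 3 mm thick; the front edge (+x) has no wall: the open lip. A level wooden handle sticks out at the back (-x), roughly towards the robot. Origin: centre of the pan's underside. Four wood pieces lie in it, one layer; they slide at some 25 to 40 degrees of tip
- handle (a point): Middle of the tray's handle, where to grip: 130 mm behind the tray's origin, 45 mm above its underside. Bar 22 mm wide (tray's y), 26 mm high, 100 mm long (tray's x), 32 mm of free space below. Gripped across its width with the fingers slanting some 40 degrees forward (towards the pan), the wrist stays comfortable when the lip is tipped down. Same axes as the tray
- lip (a point): Middle of the tray's open lip: 80 mm ahead of the tray's origin, on top of the 4 mm floor. Same axes as the tray
- crate: Open crate of pale wood, fixed to the bench, 300 x 220 x 85 mm (x, y, z), walls and floor 12 mm thick. Its far end (+x) is filled across by a row of five upright stock blocks, 58 mm deep and up to 110 mm high above the bench, which belong to it; the rest is empty. Origin: centre of the underside
- crate_open (a point): Middle of the empty part of the crate, on the inner floor: 30 mm nearer (-x) than the crate's origin and 12 mm up; the rim is 73 mm above it. The empty part is 216 mm in x and 196 mm in y. Same axes as the crate
- mat: Flat black rubber mat fixed to the bench, 220 x 180 mm, 4 mm thick, its x roughly away from the robot. Origin: centre of the underside
- piece_long: Loose rectangular wood piece in the tray, 42 x 30 x 24 mm. Origin: centre of the underside
- piece_cube: Loose squarish wood piece in the tray, 34 x 34 x 30 mm. Origin: centre of the underside
- piece_disc: Loose thick wood disc in the tray, lying flat, 38 mm across, 22 mm high. Origin: centre of the underside
- piece_step: Loose stepped wood piece in the tray, 40 x 32 mm, 14 mm high, with an 18 mm wide step up to 28 mm at its -x end. Origin: centre of the underside
- thin_glue: Bystander: slim white glue bottle, 34 mm across, 100 mm high, standing upright in a gap between tray, crate and mat. Origin: centre of the underside
- screwdriver: Bystander: screwdriver about 200 mm long lying in a gap between tray, crate and mat, handle towards the robot, 26 mm thick. Origin: on its underside near its middle
Not all that is in view belongs to the job. Leave any white look-alike of the piece_disc alone. Leave any red look-alike of the piece_cube alone.

How it is judged (in metres and radians):
On the way, in this order (a step that is already met when the one before it is completed fails the run):
1. The tray is lifted level (within 0.2 rad), its underside at least 50 mm above the bench, with all four pieces still in it (x of piece_long in the frame of tray between -0.085 and 0.085 m and y of piece_long in the frame of tray between -0.075 and 0.075 m and z of piece_long in the frame of tray between -0.01 and 0.06 m and x of piece_cube in the frame of tray between -0.085 and 0.085 m and y of piece_cube in the frame of tray between -0.075 and 0.075 m and z of piece_cube in the frame of tray between -0.01 and 0.06 m and x of piece_disc in the frame of tray between -0.085 and 0.085 m and y of piece_disc in the frame of tray between -0.075 and 0.075 m and z of piece_disc in the frame of tray between -0.01 and 0.06 m and x of piece_step in the frame of tray between -0.085 and 0.085 m and y of piece_step in the frame of tray between -0.075 and 0.075 m and z of piece_step in the frame of tray between -0.01 and 0.06 m and height (world z) of tray above 0.05 m and angle between tray's own z axis and vertical below 0.2 rad), for 0.2 s.
2. The tray is tipped more than 0.25 rad with the middle of its lip over the empty part of the crate and no more than 100 mm above the rim (angle between tray's own z axis and vertical above 0.25 rad and x of lip in the frame of crate_open between -0.13 and 0.11 m and y of lip in the frame of crate_open between -0.08 and 0.08 m and z of lip in the frame of crate_open below 0.173 m).
3. All four pieces are in the crate, and the tray is still held up (underside more than 60 mm above the bench) (x of piece_long in the frame of crate_open between -0.11 and 0.112 m and y of piece_long in the frame of crate_open between -0.1 and 0.1 m and z of piece_long in the frame of crate_open between -0.005 and 0.075 m and x of piece_cube in the frame of crate_open between -0.11 and 0.112 m and y of piece_cube in the frame of crate_open between -0.1 and 0.1 m and z of piece_cube in the frame of crate_open between -0.005 and 0.075 m and x of piece_disc in the frame of crate_open between -0.11 and 0.112 m and y of piece_disc in the frame of crate_open between -0.1 and 0.1 m and z of piece_disc in the frame of crate_open between -0.005 and 0.075 m and x of piece_step in the frame of crate_open between -0.11 and 0.112 m and y of piece_step in the frame of crate_open between -0.1 and 0.1 m and z of piece_step in the frame of crate_open between -0.005 and 0.075 m and height (world z) of tray above 0.06 m), for 0.2 s.
At the end, for the whole second after the job is handed in: All four pieces lie at rest inside the empty part of the crate, below its rim; the empty tray rests flat (within 0.05 rad) on the rubber mat, the centre of its pan within 30 mm of the mat's centre, at rest and released (x of piece_long in the frame of crate_open between -0.11 and 0.112 m and y of piece_long in the frame of crate_open between -0.1 and 0.1 m and z of piece_long in the frame of crate_open between -0.005 and 0.075 m and x of piece_cube in the frame of crate_open between -0.11 and 0.112 m and y of piece_cube in the frame of crate_open between -0.1 and 0.1 m and z of piece_cube in the frame of crate_open between -0.005 and 0.075 m and x of piece_disc in the frame of crate_open between -0.11 and 0.112 m and y of piece_disc in the frame of crate_open between -0.1 and 0.1 m and z of piece_disc in the frame of crate_open between -0.005 and 0.075 m and x of piece_step in the frame of crate_open between -0.11 and 0.112 m and y of piece_step in the frame of crate_open between -0.1 and 0.1 m and z of piece_step in the frame of crate_open between -0.005 and 0.075 m and linear speed of each of piece_long, piece_cube, piece_disc, piece_step, tray below 0.03 m/s and horizontal distance between tray and mat below 0.03 m and angle between tray's own z axis and vertical below 0.05 rad and z of tray in the frame of mat between 0.001 and 0.008 m); the robot touches nothing.
It fails at once if A wood piece is spilled: below 40 mm above the bench, and neither in the tray nor in the crate ((height (world z) of piece_long below 0.04 m and not (x of piece_long in the frame of tray between -0.085 and 0.085 m and y of piece_long in the frame of tray between -0.075 and 0.075 m and z of piece_long in the frame of tray between -0.01 and 0.06 m) and not (x of piece_long in the frame of crate_open between -0.11 and 0.112 m and y of piece_long in the frame of crate_open between -0.1 and 0.1 m and z of piece_long in the frame of crate_open between -0.005 and 0.075 m)) or (height (world z) of piece_cube below 0.04 m and not (x of piece_cube in the frame of tray between -0.085 and 0.085 m and y of piece_cube in the frame of tray between -0.075 and 0.075 m and z of piece_cube in the frame of tray between -0.01 and 0.06 m) and not (x of piece_cube in the frame of crate_open between -0.11 and 0.112 m and y of piece_cube in the frame of crate_open between -0.1 and 0.1 m and z of piece_cube in the frame of crate_open between -0.005 and 0.075 m)) or (height (world z) of piece_disc below 0.04 m and not (x of piece_disc in the frame of tray between -0.085 and 0.085 m and y of piece_disc in the frame of tray between -0.075 and 0.075 m and z of piece_disc in the frame of tray between -0.01 and 0.06 m) and not (x of piece_disc in the frame of crate_open between -0.11 and 0.112 m and y of piece_disc in the frame of crate_open between -0.1 and 0.1 m and z of piece_disc in the frame of crate_open between -0.005 and 0.075 m)) or (height (world z) of piece_step below 0.04 m and not (x of piece_step in the frame of tray between -0.085 and 0.085 m and y of piece_step in the frame of tray between -0.075 and 0.075 m and z of piece_step in the frame of tray between -0.01 and 0.06 m) and not (x of piece_step in the frame of crate_open between -0.11 and 0.112 m and y of piece_step in the frame of crate_open between -0.1 and 0.1 m and z of piece_step in the frame of crate_open between -0.005 and 0.075 m))).
It fails at once if The tray is tipped more than 0.35 rad while its lip is more than 250 mm (horizontally) from the middle of the crate's empty part and not all pieces are in the crate yet (angle between tray's own z axis and vertical above 0.35 rad and horizontal distance between lip and crate_open above 0.25 m and not ((x of piece_long in the frame of crate_open between -0.11 and 0.112 m and y of piece_long in the frame of crate_open between -0.1 and 0.1 m and z of piece_long in the frame of crate_open between -0.005 and 0.075 m) and (x of piece_cube in the frame of crate_open between -0.11 and 0.112 m and y of piece_cube in the frame of crate_open between -0.1 and 0.1 m and z of piece_cube in the frame of crate_open between -0.005 and 0.075 m) and (x of piece_disc in the frame of crate_open between -0.11 and 0.112 m and y of piece_disc in the frame of crate_open between -0.1 and 0.1 m and z of piece_disc in the frame of crate_open between -0.005 and 0.075 m) and (x of piece_step in the frame of crate_open between -0.11 and 0.112 m and y of piece_step in the frame of crate_open between -0.1 and 0.1 m and z of piece_step in the frame of crate_open between -0.005 and 0.075 m))).
It fails at once if A bystander is moved more than 40 mm or knocked over (distance of any of thin_glue, screwdriver from where it was at the start of the episode above 0.04 m).
It also fails if it takes over 66 s, if anything falls off the work surface, if the arm or the gripper's body presses on something with over 40 N, if the wrist force passes 120 N, or if a joint passes its speed limit or range.

## Working session

There is one attempt and no reset: what is moved stays moved. The work goes in short steps, Python scripts to look and compute and a shell command to move; the robot and the scene stay as the last step left them, time stands still between calls to the robot, and variables do not carry over. Pictures are saved under pics/ and viewed, about 8 in all and at most 12, crops included, and the job is handed in when it is done.

```bash
mkdir -p pics; ls; cat > h.py <<'E'
import numpy as np,cv2
from station import arm
from scipy.spatial.transform import Rotation as R
def cam(n):
    m=arm.camera_model(n);return np.array(m["camera_matrix"],float),m["k1"],cv2.Rodrigues(np.array(m["rvec"],float))[0],np.array(m["tvec"],float)
def ray(n,row,col):
    K,k,Rm,t=cam(n)
    u=cv2.undistortPoints(np.array([[[col,row]]],float),K,np.array([k,0,0,0,0.]))[0,0]
    return -Rm.T@t, Rm.T@np.array([u[0],u[1],1])
def at(n,row,col,z):
    c,d=ray(n,row,col);return c+d*(z-c[2])/d[2]
def proj(n,P):
    K,k,Rm,t=cam(n);p=cv2.projectPoints(np.array(P,float).reshape(-1,1,3),cv2.Rodrigues(Rm)[0],t,K,np.array([k,0,0,0,0.]))[0][:,0];return p
def shot(n,f):
    im=arm.read_camera(n);cv2.imwrite(f,im[:,:,::-1]);return im
E
python3 - <<'E'
from h import *
np.set_printoptions(precision=3,suppress=True)
for c in("top","scene"):
    shot(c,f"pics/{c}0.png");print(c,-cam(c)[2].T@cam(c)[3])
    for n,z in dict(tray=0,handle=.045,lip=.004,crate=0,crate_open=.012,mat=0.0,thin_glue=0,screwdriver=0,piece_long=.004,piece_cube=.004,piece_disc=.004,piece_step=.004).items():
        for r in arm.spot_point(c,n)[:3]: print(c,n,round(r["p"],2),np.round(r["centre"],1),at(c,*r["centre"],z))
s=arm.observe();print(s)
E
```

```text
pics
top [ 0.381 -0.007  1.2  ]
top tray 0.61 [226.  321.9] [ 0.587 -0.005  0.   ]
top tray 0.51 [223.  238.2] [0.596 0.177 0.   ]
top handle 0.73 [281.8 328. ] [ 0.462 -0.017  0.045]
top lip 0.74 [185.6 323.7] [ 0.676 -0.011  0.004]
top crate 0.82 [257.  152.5] [0.523 0.362 0.   ]
top crate 0.45 [213.3 308.1] [0.615 0.024 0.   ]
top crate_open 0.68 [265.  150.9] [0.505 0.361 0.012]
top crate_open 0.46 [225.4 325.5] [ 0.586 -0.013  0.012]
top mat 0.64 [232.7 478.6] [ 0.567 -0.342  0.   ]
top thin_glue 0.77 [271.3 402.2] [ 0.486 -0.176  0.   ]
top screwdriver 0.92 [223.8 237.4] [0.594 0.179 0.   ]
top screwdriver 0.62 [214.5 306.5] [0.613 0.028 0.   ]
top piece_long 0.77 [210.  339.4] [ 0.621 -0.044  0.004]
top piece_long 0.24 [242.4 338.8] [ 0.55  -0.042  0.004]
top piece_cube 0.86 [281.4 277. ] [0.467 0.092 0.004]
top piece_cube 0.74 [245.4 309.1] [0.544 0.023 0.004]
top piece_disc 0.7 [191.4 266.4] [0.664 0.115 0.004]
top piece_disc 0.63 [210.8 341.1] [ 0.619 -0.048  0.004]
top piece_disc 0.56 [213.5 307.8] [0.614 0.025 0.004]
top piece_step 0.79 [242.2 338.9] [ 0.55  -0.042  0.004
[... 998 characters left out ...]
 0.004]
scene piece_disc 0.7 [283.1 402.9] [0.668 0.112 0.004]
scene piece_disc 0.49 [258.8 329.6] [0.535 0.024 0.004]
scene piece_step 0.63 [272.2 302.8] [ 0.552 -0.042  0.004]
scene piece_step 0.42 [221.7 466.3] [0.548 0.36  0.004]
{'t': 1.3, 'joints': array([-75.728,  17.814,   0.803,  86.604,  -0.251,  75.585,  -1.56 ]), 'joint_vel': array([ 0.006, -0.073, -0.026, -0.018,  0.051,  0.019, -0.021]), 'tau': array([ -0.   , -37.982,   0.145, -23.086,   0.012,   0.002,  -0.   ]), 'ee_pos': array([0.158, 0.527, 0.231]), 'tool_rot': array([180.   ,   0.002, 163.341]), 'ft_force': array([ 0.436, -0.771, -0.331]), 'wrist_torque': array([ 0.025, -0.018,  0.039]), 'finger_gap': 0.08521287145959518}
```

View pics/top0.png

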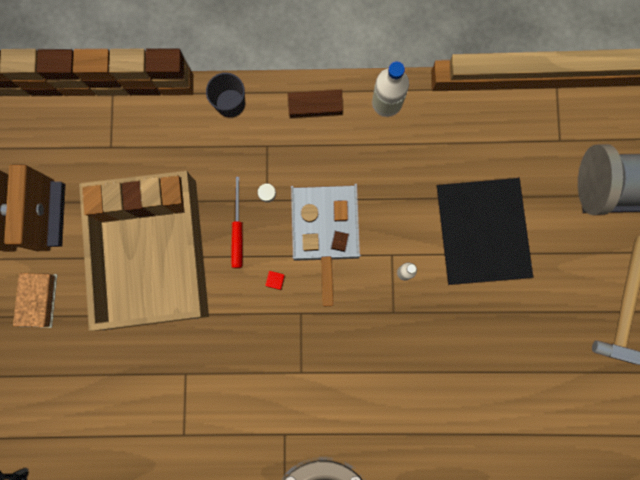

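View pics/scene0.png

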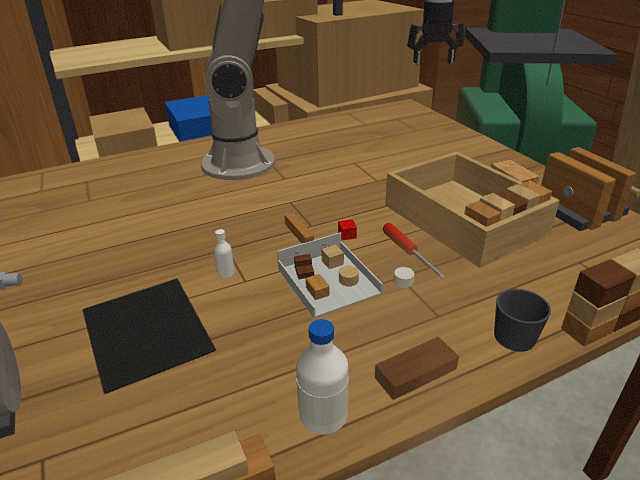

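The top view shows the tray at about (325,222) with its handle at (327,282). The crate is at (145,250), its blocks towards +x, and the mat at (485,231). The glue bottle is at (408,271) and the screwdriver at (237,230). The look-alikes are the red cube (275,281) and the white disc (266,192), both outside the tray. The grip target is the tray handle at (327,282); the screwdriver handle (237,245) and the hammer (630,290) could be mistaken for it.

```bash
python3 - <<'E'
from h import *
np.set_printoptions(precision=3,suppress=True)
im=cv2.imread("pics/top0.png")
def rect(mask,x0,y0,x1,y1,z):
    m=np.zeros(mask.shape,np.uint8);m[y0:y1,x0:x1]=mask[y0:y1,x0:x1]
    c=max(cv2.findContours(m,0,1)[0],key=cv2.contourArea)
    P=np.array([at("top",q[1],q[0],z)[:2] for q in c[:,0].astype(float)],np.float32)
    return cv2.minAreaRect(P*1000)
hsv=cv2.cvtColor(im,cv2.COLOR_BGR2HSV)
print("mat",rect((hsv[...,2]<50).astype(np.uint8),425,165,545,295,.004))
print("tray",rect(((hsv[...,1]<60)&(hsv[...,2]>90)).astype(np.uint8),280,175,370,262,.015))
hb=im[262:312,316:340].astype(int)
# handle columns: strongest horizontal gradients
g=cv2.cvtColor(im,cv2.COLOR_BGR2GRAY).astype(float)
b=cv2.GaussianBlur(hsv[...,1].astype(float),(0,0),.8)
for r in range(264,304,6): print(r,im[r,318:338].sum(1) if 0 else hsv[r,318:337,1])
# crate rim corners at z=.085
for p in [(80,186),(187,172),(207,317),(90,329)]: print("crate",at("top",p[1],p[0],.085))
print("handle ends",at("top",258,326.5,.058),at("top",305,327,.058))
a=cv2.resize(im[170:315,265:375],None,fx=4,fy=4,interpolation=cv2.INTER_CUBIC)
b2=cv2.resize(im[160:340,70:215],None,fx=3.2,fy=3.2,interpolation=cv2.INTER_CUBIC)[:580,:350]
b2=cv2.resize(im[165:335,72:217],(495,580),interpolation=cv2.INTER_CUBIC)[:, :]
a=cv2.resize(a,(300,int(300*a.shape[0]/a.shape[1])))
o=np.zeros((580,800,3),np.uint8);o[:a.shape[0],:300]=a;o[:,305:]=b2
cv2.imwrite("pics/crop.png",o)
E
```

```text
mat ((571.7515258789062, -352.03704833984375), (216.24874877929688, 177.1378936767578), 4.3791422843933105)
tray ((595.192626953125, -12.251068115234375), (159.01712036132812, 143.66905212402344), 1.3729674816131592)
264 [143 144 148 152 165 164 166 171 163 163 163 163 171 158 152 146 141 143
 145]
270 [141 142 144 154 162 169 176 163 165 163 165 171 173 173 147 145 142 144
 146]
276 [145 139 143 156 167 169 164 163 168 169 166 164 168 174 157 138 147 141
 146]
282 [144 147 142 149 164 169 165 162 172 167 169 167 171 167 162 144 148 143
 148]
288 [140 140 142 150 164 165 169 171 170 171 163 175 165 169 167 146 140 138
 144]
294 [143 148 144 144 164 169 165 164 159 168 169 161 170 168 170 149 145 140
 146]
300 [141 149 145 152 157 173 165 161 165 166 167 171 168 175 174 163 144 144
 149]
crate [0.661 0.487 0.085]
crate [0.688 0.27  0.085]
crate [0.392 0.224 0.085]
crate [0.372 0.454 0.085]
handle ends [ 0.51  -0.014  0.058] [ 0.414 -0.014  0.058]
```

View pics/crop.png

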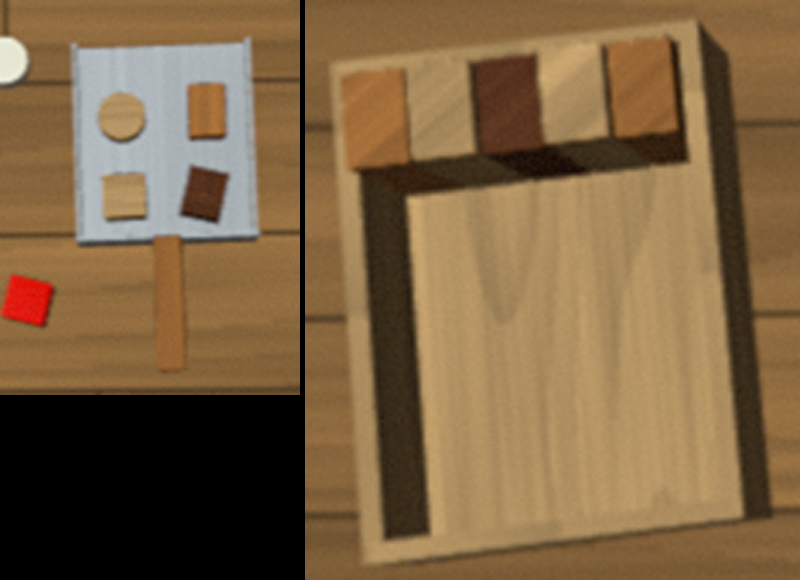

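Everything agrees. The tray is at about (0.593, -0.012) with a yaw of about 1.5°, and the handle at (0.462, -0.0145). The four wood pieces are inside the tray, and the red and white look-alikes are outside it. I'm moving over the handle now.

```bash
python3 -m crank '[[40,-30,-4,0,0,0.0265],[40,-30,-4,0,0,0.0265],[40,-30,-4,0,0,0.0265],[40,-30,-4,0,0,0.0265],[40,-30,-4,0,0,0.0265],[40,-30,-4,0,0,0.0265],[13,-60,-4,0,0,0.0265],[13,-60,-4,0,0,0.0265],[13,-60,-4,0,0,0.0265],[13,-60,-4,0,0,0.0265],[13,-60,-4,0,0,0.0265],[13,-60,-4,0,0,0.0265]]' 85
python3 -m crank '[[0,0,0,0.0026,-0.1,0],[0,0,0,0.0026,-0.1,0],[0,0,0,0.0026,-0.1,0],[0,0,0,0.0026,-0.1,0],[0,0,0,0.0026,-0.1,0],[0,0,0,0.0026,-0.1,0],[0,0,0,0.0026,-0.098,0],[0,0,0,0,0,0],[0,0,0,0,0,0]]'
python3 - <<'E'
from h import *
np.set_printoptions(precision=3,suppress=True)
s=arm.observe();print(s["joints"],R.from_euler("xyz",s["tool_rot"],degrees=True).as_matrix())
Q=[at("top",165+v/3.414,72+(u-305)/3.414,.085) for u,v in((330,65),(697,22),(743,518),(362,562))]
print(np.array(Q),np.mean(Q,0))
E
```

```text
t: 2.8
ee_pos: [0.4761, -0.0148, 0.1836]
tool_rot: [180.0, 0.1, -178.4]
ft_force: [1.1, 0.5, -0.1]
finger_gap: 0.0852
t: 3.92
ee_pos: [0.4769, -0.0132, 0.1846]
tool_rot: [-180.0, 40.1, -178.5]
ft_force: [0.2, 0.8, 0.7]
finger_gap: 0.0848
[-17.729 -12.543  15.744 138.529  13.321  13.77   78.618] [[-0.765 -0.026  0.644]
 [-0.021  1.     0.017]
 [-0.644 -0.001 -0.765]]
[[0.665 0.489 0.085]
 [0.689 0.27  0.085]
 [0.393 0.238 0.085]
 [0.371 0.457 0.085]] [0.53  0.363 0.085]
```

```bash
python3 -m crank '[[0,0,-20,0,0,0],[0,0,-20,0,0,0],[0,-1,-20,0,0,0],[0,0,-20,0,0,0],[0,0,-15,0,0,0],[0,0,0,0,0,0]]'
python3 - <<'E'
from h import *
s=arm.observe();print(s["joints"]);shot("scene","pics/s1.png")
im=cv2.imread("pics/s1.png")[170:350,210:430];cv2.imwrite("pics/s1.png",cv2.resize(im,None,fx=3,fy=3,interpolation=2))
E
```

```text
t: 4.68
ee_pos: [0.4766, -0.0198, 0.1196]
tool_rot: [-179.3, 39.9, -178.5]
ft_force: [-0.2, 0.5, 0.8]
finger_gap: 0.085
[-69.15581228 -12.85179801  65.43926753 145.00734862  91.99988571
  11.45772941   3.41701474]
```

View pics/s1.png

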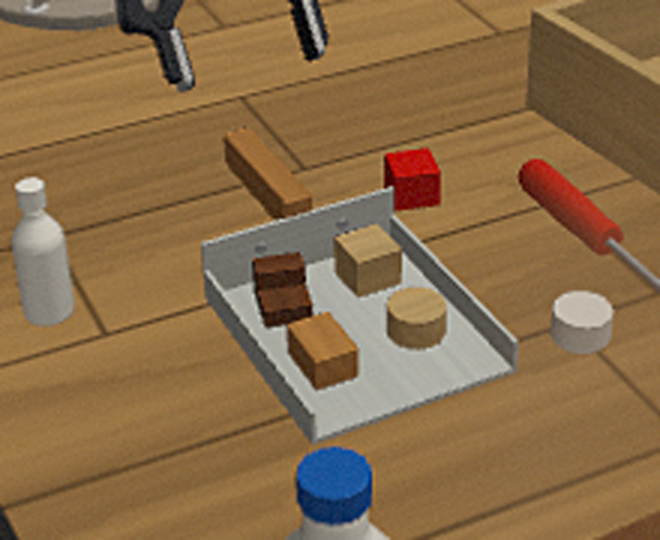

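The view shows the fingers above and behind the handle, but the slant has driven j4 and j6 to their limits and the elbow has swung out. I'll go back up and reduce the slant to about 22°.

```bash
python3 -m crank '[[0,0,10,-0.001,0.05,0],[0,0,10,-0.001,0.05,0],[0,0,10,-0.001,0.05,0],[0,0,10,-0.001,0.05,0],[0,0,10,-0.001,0.05,0],[0,0,10,-0.001,0.05,0],[0,0,0,0,0,0],[0,0,0,0,0,0]]'
python3 - <<'E'
from h import *
s=arm.observe();print(s["joints"],s["joint_vel"])
E
```

```text
t: 5.72
ee_pos: [0.4779, -0.0253, 0.1738]
tool_rot: [-178.7, 25.1, -178.9]
ft_force: [0.3, -0.1, 0.1]
finger_gap: 0.0851
[-70.56239779 -15.42485826  62.30832491 127.02102328  28.37794789
  37.97691404  65.56008526] [-0.51102591 -0.14358208  0.60275898  1.37845286  0.61820326  0.12787098
 -0.3083058 ]
```

```bash
cat > kin.py <<'E'
from h import *
from scipy.optimize import least_squares
import itertools
D=[([-75.728,17.814,.803,86.604,-.251,75.585,-1.56],[.158,.527,.231],[180,.002,163.341]),
([-17.729,-12.543,15.744,138.529,13.321,13.77,78.618],[.4769,-.0132,.1846],[-180,40.1,-178.5]),
([-69.156,-12.852,65.439,145.007,92.0,11.458,3.417],[.4766,-.0198,.1196],[-179.3,39.9,-178.5]),
([-70.562,-15.425,62.308,127.021,28.378,37.977,65.560],[.4779,-.0253,.1738],[-178.7,25.1,-178.9])]
def fk(p,q,s):
    h,x0,y0,a1,L1,e,L2,w,L3,b,c=p
    q=np.radians(q)
    rz=lambda a:R.from_euler("z",a);ry=lambda a:R.from_euler("y",a)
    r=rz(s[0]*q[0]+b);P=np.array([x0,y0,h])
    r=r*ry(q[1])*rz(s[1]*q[2]);P=P+r.apply([e,0,L1])
    r=r*ry(q[3])*rz(s[2]*q[4]);P=P+r.apply([a1,0,L2])
    r=r*ry(q[5]);P=P+r.apply([w,0,L3])
    return P,r*rz(s[3]*q[6]+c)
def res(p,s,D=D):
    o=[]
    for q,x,e in D:
        P,r=fk(p,q,s);o+=list(P-x)+list(.3*(R.from_euler("xyz",e,degrees=True).inv()*r).as_rotvec())
    return np.array(o)
E
python3 - <<'E'
from kin import *
np.set_printoptions(precision=4,suppress=True)
L=[]
for s in itertools.product((1,-1),repeat=4):
    for c in (0,np.pi/2,np.pi,-np.pi/2):
        f=least_squares(res,[.3,0,0,0,.35,0,.4,0,.3,0,c],args=(s,),method="lm");L.append((f.cost,s,f.x))
L.sort(key=lambda a:a[0])
for l in L[:3]:print(l)
print(res(L[0][2],L[0][1]).reshape(4,6))
E
```

```text
(np.float64(4.47259595401049e-05), (-1, -1, -1, -1), array([ 0.236 ,  0.0146, -0.0114,  0.002 ,  0.4608,  0.0145,  0.4166,
        0.0009,  0.3345, -0.0002,  1.5707]))
(np.float64(4.472595954010616e-05), (-1, -1, -1, -1), array([ 0.236 ,  0.0146, -0.0114,  0.002 ,  0.4608,  0.0145,  0.4166,
        0.0009,  0.3345, -0.0002,  1.5707]))
(np.float64(4.4725959540111283e-05), (-1, -1, -1, -1), array([ 0.236 ,  0.0146, -0.0114,  0.002 ,  0.4608,  0.0145,  0.4166,
        0.0009,  0.3345, -0.0002,  1.5707]))
[[-0.0001 -0.0002 -0.001   0.     -0.      0.    ]
 [ 0.0044  0.0048 -0.001   0.0001  0.0001 -0.0002]
 [-0.0044 -0.0042 -0.0005  0.0004 -0.0002  0.0002]
 [ 0.0001 -0.0004  0.0025 -0.      0.0002 -0.    ]]
```

```bash
cat >> kin.py <<'E'
S=(-1,-1,-1,-1);p0=np.array([.236,.0146,-.0114,.002,.4608,.0145,.4166,.0009,.3345,-.0002,1.5707])
LO=np.array([-154.9,-17,-72.8,7.1,-82.5,11.3,-174.6]);HI=np.array([154.9,109.7,74.4,147.2,262.5,116.5,174.6])
def err(q,X,r):
    P,rr=fk(p0,q,S);return np.r_[X-P,.3*(r*rr.inv()).as_rotvec()]
def tray_tool(yaw,tip,sl):  # tool rotation for tray yaw/tip(+ lip down), slant
    return R.from_euler("z",yaw,degrees=True)*R.from_euler("y",tip-sl,degrees=True)*R.from_matrix(np.diag([-1,1,-1.]))
def ik(X,r,q0,w=1e-3):
    f=least_squares(lambda q:np.r_[30*err(q,X,r),w*(q-q0)*[.3,1,.3,.3,.3,.3,.1]],np.clip(q0,LO+1,HI-1),bounds=(LO,HI));return f.x,np.linalg.norm(err(f.x,X,r))
E
python3 - <<'E'
from kin import *
np.set_printoptions(precision=1,suppress=True)
c=np.array([0,10,0,110,0,60,90.])
def tcp(tray,yaw,tip,sl):   # tray: origin position
    T=R.from_euler("z",yaw,degrees=True)*R.from_euler("y",tip,degrees=True)
    return np.array(tray)+T.apply(np.array([-.13,0,.045])+.02*np.array([np.sin(np.radians(sl)),0,-np.cos(np.radians(sl))]))
for sl in(0,10,20,25,30,35):
    for nm,X,yaw,tip in(("grasp",[.593,-.012,0],1.5,0),("lift",[.593,-.012,.12],1.5,0),("mat",[.572,-.352,.004],4,0)):
        q,e=ik(tcp(X,yaw,tip,sl),tray_tool(yaw,tip,sl),c);print(sl,nm,q,round(e*1000,1))
    for tip in(0,50):
        lip=np.array([.47,.357,.13+(tip==0)*.03]);T=R.from_euler("z",6,degrees=True)*R.from_euler("y",tip,degrees=True)
        X=lip-T.apply([.08,0,.004]);q,e=ik(tcp(X,6,tip,sl),tray_tool(6,tip,sl),c-[36,0,0,0,0,0,0]);print(sl,"tip",tip,tcp(X,6,tip,sl)*1000,q,round(e*1000,1))
E
```

```text
0 grasp [  0.4  19.4   0.1 117.6  -0.1  43.   92.1] 0.0
0 lift [  0.3   9.3   0.2 110.5  -0.   60.2  92. ] 0.0
0 mat [ 33.   29.1   8.2 101.1  -5.2  50.2 137.5] 0.0
0 tip 0 [261.2 335.  181. ] [-45.7   4.5  -9.4 110.7   0.8  64.9  40.6] 0.0
0 tip 50 [351.8 344.6 304.4] [ -2.9  48.6 -61.5  64.5  -0.1 116.5  30.5] 11.7
10 grasp [  0.7  14.8   0.1 125.8  -0.9  29.5  93. ] 0.0
10 lift [  0.4   3.3   0.4 118.3  -0.6  48.4  92.6] 0.0
10 mat [ 37.   25.8   8.1 107.5 -16.7  41.3 150.2] 0.0
10 tip 0 [264.6 335.4 181.3] [-48.4   0.6 -12.3 115.6   9.7  58.3  30.6] 0.0
10 tip 50 [354.2 344.8 301.9] [-31.7  32.4  -4.5  65.6 -18.5 116.5  56.6] 0.0
20 grasp [  1.9  11.5  -0.8 133.8  -3.   14.7  95.4] 0.0
20 lift [  0.5  -2.    0.6 126.2  -1.5  35.8  93.7] 0.0
20 mat [ 42.4  23.9   7.1 113.5 -33.9  35.  169.4] 0.0
20 tip 0 [268.  335.8 182.2] [-51.4  -2.  -15.8 120.5  21.2  53.5  17.3] 0.0
20 tip 50 [357.  345.1 299.9] [-34.3  26.6  -3.1  70.4 -14.5 108.6  57.1] 0.0
25 grasp [-31.7  13.   36.5 137.8 -55.5  11.3 146.8] 0.0
25 lift [  0.5  -4.2   0.8 130.2  -2.4  29.1  94.7] 0.0
25 mat [ 56.4  23.7  -6.7 116.2 -36.3  30.4 174.6] 0.0
25 tip 0 [269.6 335.9 182.9] [-53.1  -2.8 -17.6 122.8  27.9  52.1   9.4] 0.0
25 tip 50 [358.6 345.3 299.1] [-35.5  23.6  -2.9  73.1 -12.3 104.4  56.8] 0.0
30 grasp [-38.7  13.1  44.4 140.2 -82.5  11.3 173.7] 9.7
30 lift [  0.4  -6.2   1.2 134.1  -3.8  22.1  96.2] 0.0
30 mat [ 76.9  26.3 -28.5 118.6 -32.   24.1 174.6] 0.0
30 tip 0 [271.1 336.1 183.7] [-54.8  -3.  -19.5 125.1  35.   51.5   0.9] 0.0
30 tip 50 [360.2 345.5 298.4] [-36.8  20.7  -2.8  75.9 -10.1 100.2  56.2] 0.0
35 grasp [-42.   11.5  48.  140.5 -82.5  11.3 174.1] 31.3
35 lift [ -0.5  -7.7   2.3 138.   -6.3  14.7  98.9] 0.0
35 mat [ 91.7  31.5 -44.1 120.8 -27.4  18.6 174.6] 0.0
35 tip 0 [272.6 336.2 184.6] [-56.7  -2.8 -21.4 127.3  42.4  51.9  -8.1] 0.0
35 tip 50 [361.8 345.6 297.9] [-38.1  17.8  -2.8  78.8  -7.7  95.8  55.2] 0.0
```

```bash
cat >> kin.py <<'E'
def jac(q):
    P,r=fk(p0,q,S);J=np.zeros((6,7))
    for i in range(7):
        d=np.array(q,float);d[i]+=.1;P2,r2=fk(p0,d,S);J[:,i]=np.r_[(P2-P),(r2*r.inv()).as_rotvec()]/.1
    return J
def step(q,X,r,lam=1e-5,n=2):
    q=np.array(q,float)
    for _ in range(n):
        e=err(q,X,r);e[3:]/=.3;J=jac(q);W=np.diag([1,1,1,.3,.3,.3]);act=np.ones(7,bool)
        for _ in range(3):
            A=W@J[:,act];dq=np.zeros(7);dq[act]=A.T@np.linalg.solve(A@A.T+lam*1e-3*np.eye(6),W@e)
            dq=np.clip(dq,-8,8);bad=act&(((q+dq)<LO)|((q+dq)>HI))
            if not bad.any():break
            act&=~bad
        q=np.clip(q+dq,LO,HI)
    return q
def run(q,wps,N=12):
    "wps: list of (X,Rot); commanded interpolation from current fk"
    P,r=fk(p0,q,S)
    for X,r2 in wps:
        v=(r2*r.inv()).as_rotvec()
        for k in range(1,N+1):q=step(q,P+(X-P)*k/N,R.from_rotvec(v*k/N)*r)
        P,r=np.array(X),r2
    return q
E
cat > a.py <<'E'
from kin import *
np.set_printoptions(precision=1,suppress=True)
q=np.array(D[0][0])
dn=lambda yaw:tray_tool(yaw,0,0)
q1=run(q,[([.398,.347,.207],dn(-7.5)),([.476,-.015,.184],dn(1.5)),([.476,-.014,.184],tray_tool(1.5,0,40))]);print(q1,"seen",D[1][0])
qn=np.array(D[3][0])
print("descend15",run(qn,[([.478,-.025,.174],tray_tool(1.5,0,15)),([.474,-.0145,.027],tray_tool(1.5,0,15))]))
rng=np.random.default_rng(0);home=([.474,-.015,.2],tray_tool(1.5,0,15));best=[]
for k in range(60):
    b=rng.uniform(-45,75,2);rr=rng.uniform(.42,.72,2);yw=rng.uniform(-60,60,2)
    w=[([a*np.cos(np.radians(t)),a*np.sin(np.radians(t)),.3],tray_tool(y,0,0)) for a,t,y in zip(rr,b,yw)]
    q=run(qn,w+[home],N=8);e=np.linalg.norm(err(q,*home));best.append((abs(q[2])+1000*e,q,b,rr,yw))
best.sort(key=lambda t:t[0])
for t in best[:4]:print(t)
E
python3 a.py
```

```text
[-19.7 -13.6  18.4 139.   14.1  14.2  78.8] seen [-17.729, -12.543, 15.744, 138.529, 13.321, 13.77, 78.618]
descend15 [-44.4  20.   52.1 129.  -38.4  28.2 128. ]
(np.float64(4.702987007276195), array([ -3.9,  -2.4,   4.6, 116.8,  -0.5,  50.6,  92.5]), array([66.3, 71.2]), array([0.4, 0.7]), array([57.7, 54.9]))
(np.float64(13.48571280488584), array([-13. ,  -2.5,  13.5, 116.8,   0.1,  50.6,  92. ]), array([ 68.3, -29.8]), array([0.7, 0.4]), array([-14.3,  -8.4]))
(np.float64(14.120013856243805), array([-13.4,  -2.5,  13.9, 116.8,   0.1,  50.6,  92. ]), array([-40.1,  42.8]), array([0.6, 0.4]), array([ 26.3, -58.1]))
(np.float64(15.836071487351576), array([-15.5,  -2.5,  15.8, 116.8,   0.2,  50.6,  91.8]), array([ 57.9, -41. ]), array([0.6, 0.5]), array([43.6,  5. ]))
```

```bash
cat > b.py <<'E'
from kin import *
np.set_printoptions(precision=1,suppress=True)
qn=np.array(arm.observe()["joints"])
H=([.474,-.015,.2],tray_tool(1.5,0,15))
for nm,w in {"direct":[],"up":[([.478,-.025,.35],tray_tool(1.5,0,0))],"ext":[([.65,-.025,.3],tray_tool(1.5,0,0))],
 "left":[([.45,.25,.3],tray_tool(30,0,0))],"left2":[([.35,.45,.3],tray_tool(50,0,0))],"left3":[([.3,.35,.25],tray_tool(55,0,0)),([.35,.6,.3],tray_tool(55,0,0))]}.items():
    q=run(qn,w+[H]);print(nm,q,np.linalg.norm(err(q,*H)).round(3), "->",run(q,[([.474,-.0145,.027],H[1])]))
E
python3 b.py
```

```text
direct [-82.6 -12.5  74.3 116.8  17.1  52.6  75.6] 0.0 -> [-44.5  20.1  52.3 129.  -38.5  28.3 128.2]
up [-72.5  -7.3  68.2 116.8   9.4  51.2  83. ] 0.0 -> [-44.7  20.1  52.5 129.  -38.7  28.3 128.3]
ext [-73.6  -7.8  69.  116.8  10.1  51.3  82.4] 0.0 -> [-44.7  20.1  52.5 129.  -38.7  28.3 128.3]
left [-80.  -10.7  73.1 116.8  14.4  52.   78.2] 0.0 -> [-44.3  20.   52.  129.  -38.3  28.2 127.9]
left2 [-77.4  -9.3  71.6 116.8  12.4  51.7  80.1] 0.0 -> [-44.5  20.1  52.3 129.  -38.5  28.3 128.1]
left3 [-81.  -11.4  73.6 116.8  15.4  52.2  77.2] 0.0 -> [-44.4  20.   52.1 129.  -38.4  28.2 128. ]
```

```bash
cat > c.py <<'E'
from kin import *
np.set_printoptions(precision=2,suppress=True)
qn=np.array(arm.observe()["joints"]);P0,_=fk(p0,qn,S)
H=([.474,-.015,.2],tray_tool(1.5,0,15));rng=np.random.default_rng(1);B=[]
for k in range(110):
    m=1+(k%2);w=[]
    for t in range(m):
        b=np.radians(rng.uniform(-55,45));a=rng.uniform(.42,.68);w.append(([a*np.cos(b),a*np.sin(b),rng.uniform(.22,.38)],rng.uniform(-60,60),rng.uniform(-20,20)))
    q=run(qn,[(x,tray_tool(y,0,s)) for x,y,s in w]+[H],N=8);pts=[P0]+[np.array(x) for x,_,_ in w]+[np.array(H[0])]
    ln=sum(np.linalg.norm(a-b) for a,b in zip(pts,pts[1:]));B.append((abs(q[2])+1000*np.linalg.norm(err(q,*H))+15*ln,q,ln,[np.r_[x,y,s] for x,y,s in w]))
B.sort(key=lambda t:t[0])
for t in B[:6]:print(t)
E
timeout 500 python3 c.py
```

```text
(np.float64(11.76376920024647), array([  0.2 ,  -2.41,   0.68, 116.77,  -0.76,  50.65,  92.79]), np.float64(0.7388422871633673), [array([  0.57,  -0.31,   0.36, -57.15, -19.61]), array([  0.61,  -0.25,   0.35, -13.58,  14.32])])
(np.float64(19.017644696522016), array([ -3.48,  -2.43,   4.23, 116.79,  -0.53,  50.62,  92.56]), np.float64(0.9779018453866648), [array([ 0.45, -0.49,  0.31, 32.87,  1.17])])
(np.float64(22.27890049116216), array([ -4.72,  -2.43,   5.44, 116.78,  -0.47,  50.64,  92.5 ]), np.float64(1.1176236851038506), [array([ 0.32, -0.44,  0.31, 46.56,  0.11]), array([  0.45,  -0.49,   0.37,  -1.66, -17.86])])
(np.float64(28.822329253392017), array([-17.97,  -2.56,  18.26, 116.79,   0.4 ,  50.63,  91.67]), np.float64(0.6982405640608076), [array([ 0.39, -0.35,  0.27, 44.93, -3.25])])
(np.float64(32.73993097171336), array([-14.5 ,  -2.5 ,  14.9 , 116.77,   0.17,  50.65,  91.9 ]), np.float64(1.1889123378372939), [array([  0.46,   0.27,   0.22, -34.52,  10.4 ]), array([ 0.37, -0.3 ,  0.27, 13.11, 13.46])])
(np.float64(35.29642031940595), array([-16.62,  -2.53,  16.95, 116.77,   0.31,  50.65,  91.76]), np.float64(1.2221596756254938), [array([ 0.45, -0.33,  0.29, 54.88, 18.17]), array([  0.54,   0.25,   0.36,  52.65, -19.1 ])])
```

```bash
python3 -m crank '[[-2,-39,11,-0.01,0.0335,0.0465],[-2,-39,11,-0.01,0.0335,0.0465],[-2,-39,11,-0.01,0.0335,0.0465],[-2,-39,11,-0.01,0.0335,0.0465],[-2,-39,11,-0.01,0.0335,0.0465],[-2,-39,11,-0.01,0.0335,0.0465],[-2,-39,11,-0.01,0.0335,0.0465],[-2,-39,11,-0.01,0.0335,0.0465],[-2,-39,11,-0.01,0.0335,0.0465],[-2,-39,11,-0.01,0.0335,0.0465],[-3,-39,12,-0.01,0.0335,0.0465],[-3,-39,12,-0.01,0.0335,0.0465]]'
cat > d.py <<'E'
from kin import *
import sys
np.set_printoptions(precision=3,suppress=True)
x,y,z,yaw,tip,sl=map(float,sys.argv[1:7]);s=arm.observe()
r=R.from_euler("xyz",s["tool_rot"],degrees=True);t=tray_tool(yaw,tip,sl)
print("q",s["joints"],"pos",s["ee_pos"],"delta mm",(np.array([x,y,z])-s["ee_pos"])*1000,"rotvec",(t*r.inv()).as_rotvec())
q=run(s["joints"],[([x,y,z],t)],N=12);print("pred",q,np.linalg.norm(err(q,[x,y,z],t)).round(4))
E
python3 d.py .474 -.0145 .2 1.5 0 15
```

```text
t: 7.22
ee_pos: [0.4495, -0.467, 0.2974]
tool_rot: [-178.6, 1.9, -148.6]
ft_force: [1.9, -0.1, -0.3]
finger_gap: 0.085
q [ 31.569  28.45   23.925  64.218 -12.926  87.851 174.419] pos [ 0.449 -0.467  0.297] delta mm [ 24.502 452.54  -97.414] rotvec [ 0.089 -0.214 -0.516]
pred [ -6.764  -2.435   7.347 116.777  -0.31   50.647  92.288] 0.0
```

```bash
python3 -m crank '[[2,38,-8,0.0075,-0.018,-0.043],[2,38,-8,0.0075,-0.018,-0.043],[2,38,-8,0.0075,-0.018,-0.043],[2,38,-8,0.0075,-0.018,-0.043],[2,38,-8,0.0075,-0.018,-0.043],[2,38,-8,0.0075,-0.018,-0.043],[2,38,-8,0.0075,-0.018,-0.043],[2,38,-8,0.0075,-0.018,-0.043],[2,38,-8,0.0075,-0.018,-0.043],[2,38,-8,0.0075,-0.018,-0.043],[2,38,-8,0.0075,-0.018,-0.043],[2,38,-8,0.0075,-0.018,-0.043]]'
python3 -m crank '[[0,0,0,0,0,0],[0,0,0,0,0,0]]'
python3 d.py .472 -.0145 .026 1.5 0 15
```

```text
t: 8.72
ee_pos: [0.4724, -0.0092, 0.2015]
tool_rot: [-179.9, 15.0, -178.7]
ft_force: [0.8, -0.0, -0.1]
finger_gap: 0.085
t: 8.98
ee_pos: [0.4729, -0.0112, 0.2023]
tool_rot: [-179.8, 15.0, -178.6]
ft_force: [0.1, 0.1, 0.1]
finger_gap: 0.0849
q [ -8.468  -0.741   7.716 114.455   0.125  51.311  90.562] pos [ 0.473 -0.011  0.202] delta mm [  -0.948   -3.26  -176.26 ] rotvec [ 0.003 -0.     0.003]
pred [ -5.577  13.361   7.134 129.257  -6.079  22.603  97.963] 0.0
```

```bash
python3 -m crank '[[-1,-1,-22,0.001,0,0.001],[-1,-1,-22,0.001,0,0.001],[-1,-1,-22,0.001,0,0.001],[0,0,-22,0,0,0],[0,0,-22,0,0,0],[0,0,-22,0,0,0],[0,0,-15,0,0,0],[0,0,-15,0,0,0],[0,0,0,0,0,0],[0,0,0,0,0,0]]'
python3 - <<'E'
from h import *
print(arm.observe()["joints"]);shot("scene","pics/s2.png")
im=cv2.imread("pics/s2.png")[150:330,210:430];cv2.imwrite("pics/s2.png",cv2.resize(im,None,fx=3,fy=3,interpolation=2))
E
```

```text
t: 10.22
ee_pos: [0.4711, -0.0146, 0.0415]
tool_rot: [180.0, 15.1, -178.6]
ft_force: [-0.2, 0.5, 0.9]
finger_gap: 0.0855
[ -6.62351391  12.66678147   7.45037596 126.94096461  -4.95639892
  25.47251685  96.05671926]
```

View pics/s2.png

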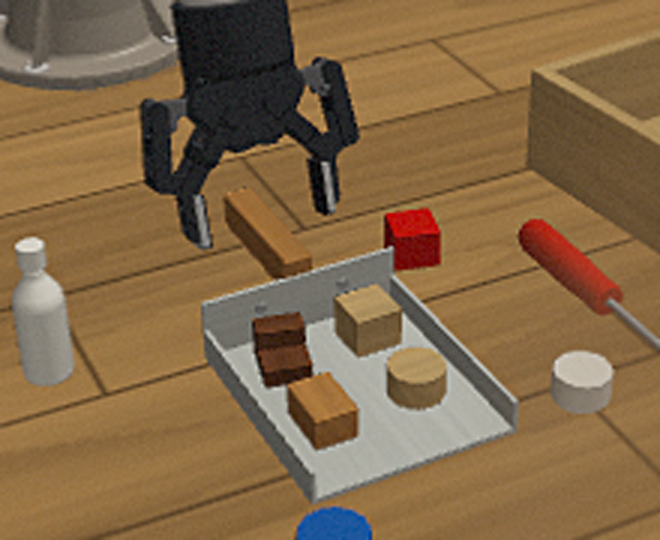

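The fingers straddle the handle with clear room on both sides. I'll go down the last 14 mm and close.

```bash
python3 -m crank '[[0,0,-7,0,0,0],[0,0,-7,0,0,0],[0,0,0,0,0,0],[0,0,0,0,0,0]]'
python3 -m crank '[[0,0,0,0,0,0],[0,0,0,0,0,0],[0,0,0,0,0,0],[0,0,0,0,0,0],[0,0,0,0,0,0],[0,0,0,0,0,0],[0,0,0,0,0,0],[0,0,0,0,0,0]]' 0
python3 -m crank '[[0,0,5,0,0,0],[0,0,5,0,0,0],[0,0,8,0,0,0],[0,0,10,0,0,0],[0,0,12,0,0,0],[0,0,12,0,0,0],[0,0,12,0,0,0],[0,0,12,0,0,0],[0,0,12,0,0,0],[0,0,12,0,0,0],[0,0,0,0,0,0],[0,0,0,0,0,0]]'
python3 - <<'E'
from h import *
print(arm.observe()["joints"]);shot("scene","pics/s3.png")
im=cv2.imread("pics/s3.png")[90:340,180:480];cv2.imwrite("pics/s3.png",cv2.resize(im,None,fx=2.2,fy=2.2,interpolation=2))
E
```

```text
t: 10.78
ee_pos: [0.4705, -0.0136, 0.0269]
tool_rot: [180.0, 15.0, -178.5]
ft_force: [0.6, -0.2, -0.3]
finger_gap: 0.0851
t: 11.78
ee_pos: [0.4706, -0.0135, 0.0272]
tool_rot: [180.0, 15.1, -178.5]
ft_force: [-2.8, 0.8, 5.0]
finger_gap: 0.0213
t: 13.28
ee_pos: [0.47, -0.0136, 0.1266]
tool_rot: [180.0, 15.0, -178.5]
ft_force: [-0.1, -0.5, -4.5]
finger_gap: 0.0212
[ -8.14024513   4.09199088   8.44587556 121.45338936  -1.69989181
  39.5327859   92.89336822]
```

View pics/s3.png

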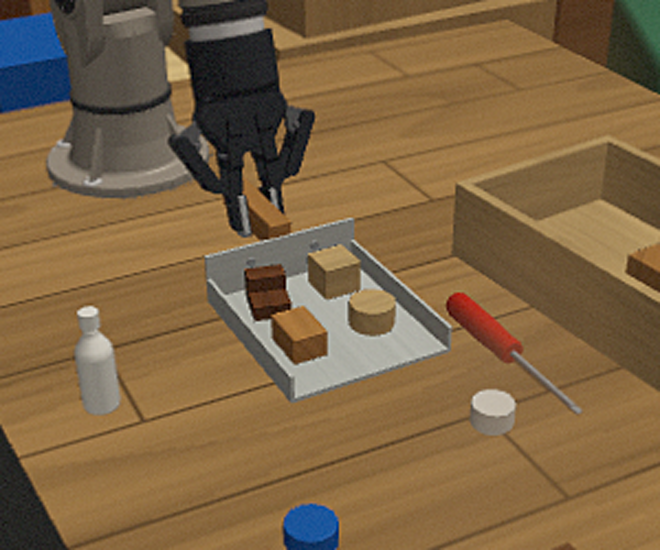

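The lifted view shows the tray level with all four pieces in it, and nothing else has moved. Before moving I'll predict the carry and tip joints.

```bash
cat > e.py <<'E'
from kin import *
import sys
np.set_printoptions(precision=3,suppress=True)
# lip path waypoints: lipx lipy lipz yaw tip
s=arm.observe();q=np.array(s["joints"]);SL=15
def tcp(l,yaw,tip):return np.array(l)+(R.from_euler("z",yaw,degrees=True)*R.from_euler("y",tip,degrees=True)).apply([-.2025,0,.023])
X0=s["ee_pos"];r0=R.from_euler("xyz",s["tool_rot"],degrees=True)
for a in sys.argv[1:]:
    lx,ly,lz,yaw,tip=map(float,a.split(","));X=tcp([lx,ly,lz],yaw,tip);r=tray_tool(yaw,tip,SL)
    q=run(q,[(X,r)],N=12);print(a,"TCP",X,"d",(X-X0)*1000,"rv",(r*r0.inv()).as_rotvec(),"q",np.round(q,1),round(np.linalg.norm(err(q,X,r)),4));X0,r0=X,r
E
python3 e.py .47,.357,.175,6.2,0 .47,.357,.155,6.2,12 .475,.357,.135,6.2,24 .475,.357,.12,6.2,36 .475,.357,.115,6.2,47 .475,.357,.115,6.2,54
```

```text
.47,.357,.175,6.2,0 TCP [0.269 0.335 0.198] d [-201.146  348.766   71.697] rv [-0.001 -0.001  0.082] q [-35.5  -2.  -27.4 116.5  13.7  57.7  26.7] 0.0
.47,.357,.155,6.2,12 TCP [0.278 0.336 0.22 ] d [ 9.153  0.994 21.6  ] rv [-0.023  0.208 -0.   ] q [-31.8   2.6 -23.6 107.3   3.5  68.4  39.6] 0.0
.475,.357,.135,6.2,24 TCP [0.3   0.338 0.238] d [22.552  1.907 18.776] rv [-0.023  0.208 -0.   ] q [-28.   10.3 -21.3  96.7  -2.4  80.3  47.6] 0.0
.475,.357,.12,6.2,36 TCP [0.326 0.341 0.258] d [25.183  2.736 19.258] rv [-0.023  0.208  0.   ] q [-25.1  19.4 -20.2  84.9  -6.4  93.3  51.6] 0.0
.475,.357,.115,6.2,47 TCP [0.354 0.344 0.279] d [28.854  3.135 21.151] rv [-0.021  0.191 -0.   ] q [-23.3  29.  -19.8  72.1  -9.5 106.4  52.6] 0.0
.475,.357,.115,6.2,54 TCP [0.375 0.346 0.292] d [20.742  2.253 13.56 ] rv [-0.013  0.121  0.   ] q [-22.7  35.6 -19.8  62.9 -11.5 115.2  51.9] 0.0
```

All reachable. Carrying.

```bash
python3 -m crank '[[-2,3,3,0,0,0.001],[-5,8,4,0,0,0.002],[-8,13,5,0,0,0.003],[-10,17,5,0,0,0.004],[-10,17,5,0,0,0.004],[-10,17,4,0,0,0.004],[-10,17,4,0,0,0.004],[-10,17,4,0,0,0.004],[-10,17,4,0,0,0.004],[-10,17,4,0,0,0.004],[-10,17,4,0,0,0.004],[-10,17,4,0,0,0.004]]'
python3 -m crank '[[-10,17,3,0,0,0.004],[-10,17,3,0,0,0.004],[-10,17,3,0,0,0.004],[-10,17,3,0,0,0.004],[-10,17,3,0,0,0.004],[-10,17,3,0,0,0.004],[-10,17,3,0,0,0.004],[-10,17,1,0,0,0.004],[-9,17,0,0,0,0.004],[-8,14,0,0,0,0.004],[-5,9,0,0,0,0.004],[-2,4,0,0,0,0.004]]'
python3 -m crank '[[0,0,0,0,0,0],[0,0,0,0,0,0]]'
python3 - <<'E'
from h import *
o=np.zeros((560,800,3),np.uint8)
a=shot("scene","pics/x.png")[60:340,240:600,::-1];b=shot("top","pics/x.png")[130:350,60:280,::-1]
o[:350,:450]=cv2.resize(a,(450,350),interpolation=2);o[:350,450:]=cv2.resize(b,(350,350),interpolation=2)
cv2.imwrite("pics/s4.png",o[:350])
E
python3 e.py .47,.357,.155,6.2,12 .475,.357,.135,6.2,24 .475,.357,.12,6.2,36 .475,.357,.115,6.2,47
```

```text
t: 14.82
ee_pos: [0.3645, 0.1645, 0.1773]
tool_rot: [179.9, 15.1, -176.1]
ft_force: [-0.5, 0.5, -4.4]
finger_gap: 0.0215
t: 16.32
ee_pos: [0.2609, 0.3441, 0.1991]
tool_rot: [179.9, 15.1, -173.3]
ft_force: [-0.2, -0.8, -4.2]
finger_gap: 0.0209
t: 16.58
ee_pos: [0.2619, 0.3427, 0.1989]
tool_rot: [180.0, 15.0, -173.4]
ft_force: [-0.9, 0.2, -3.9]
finger_gap: 0.0211
.47,.357,.155,6.2,12 TCP [0.278 0.336 0.22 ] d [15.942 -6.661 20.683] rv [-0.024  0.209 -0.007] q [-30.6   2.6 -24.9 107.3   3.6  68.4  39.5] 0.0
.475,.357,.135,6.2,24 TCP [0.3   0.338 0.238] d [22.552  1.907 18.776] rv [-0.023  0.208 -0.   ] q [-26.8  10.4 -22.6  96.7  -2.2  80.3  47.3] 0.0
.475,.357,.12,6.2,36 TCP [0.326 0.341 0.258] d [25.183  2.736 19.258] rv [-0.023  0.208  0.   ] q [-24.1  19.6 -21.6  84.9  -6.1  93.2  51.2] 0.0
.475,.357,.115,6.2,47 TCP [0.354 0.344 0.279] d [28.854  3.135 21.151] rv [-0.021  0.191 -0.   ] q [-22.5  29.1 -21.2  72.1  -9.  106.3  52.1] 0.0
```

View pics/s4.png

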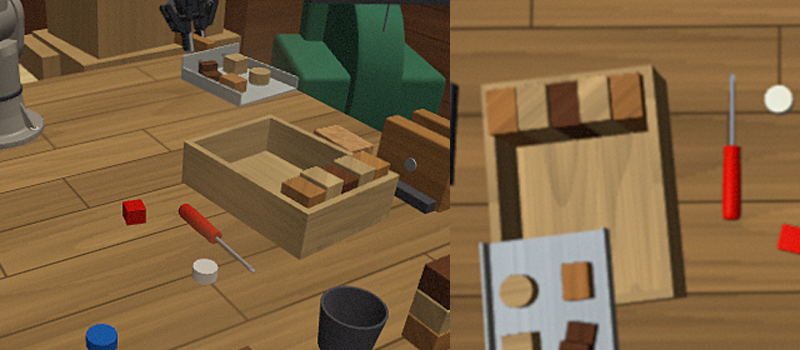

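```bash
python3 - <<'E'
from h import *
for u,v in((35,243),(155,232),(95,237)): print(at("top",130+v*220/350,60+u*220/350,.176+(.024 if u!=95 else 0)))
E
```

```text
[0.45488917 0.42459122 0.2       ]
[0.4654818  0.29054999 0.2       ]
[0.46263878 0.36654682 0.176     ]
```

```bash
python3 -m crank '[[5,-2,7,-0.008,0.07,-0.002],[5,-2,7,-0.008,0.07,-0.002],[6,-2,7,-0.008,0.07,-0.002],[7.5,0.6,6.3,-0.0077,0.0693,0],[7.5,0.6,6.3,-0.0077,0.0693,0],[7.5,0.6,6.3,-0.0077,0.0693,0],[8.4,0.9,6.4,-0.0077,0.0693,0],[8.4,0.9,6.4,-0.0077,0.0693,0],[8.4,0.9,6.4,-0.0077,0.0693,0],[9.6,1,7,-0.007,0.064,0],[9.6,1,7,-0.007,0.064,0],[9.6,1,7,-0.007,0.064,0]]'
python3 -m crank '[[0,0,0,0,0,0],[0,0,0,0,0,0],[0,0,0,0,0,0],[0,0,0,0,0,0],[0,0,0,0,0,0],[0,0,0,0,0,0],[0,0,0,0,0,0],[0,0,0,0,0,0]]'
python3 - <<'E'
from h import *
o=np.zeros((350,800,3),np.uint8)
a=shot("scene","pics/x.png")[60:340,240:600,::-1];b=shot("top","pics/x.png")[130:350,60:280,::-1]
o[:350,:450]=cv2.resize(a,(450,350),interpolation=2);o[:350,450:]=cv2.resize(b,(350,350),interpolation=2)
cv2.imwrite("pics/s5.png",o);print(arm.observe()["joints"])
E
```

```text
t: 18.18
ee_pos: [0.3563, 0.3445, 0.2789]
tool_rot: [-180.0, -32.0, -173.8]
ft_force: [0.2, 0.2, -3.4]
finger_gap: 0.0213
t: 19.18
ee_pos: [0.3541, 0.3448, 0.279]
tool_rot: [180.0, -32.1, -173.7]
ft_force: [0.4, 0.1, -3.4]
finger_gap: 0.0209
[-23.45427914  32.68367369 -20.49671534  67.3158029   -8.24593229
 107.69322295  52.15761124]
```

View pics/s5.png

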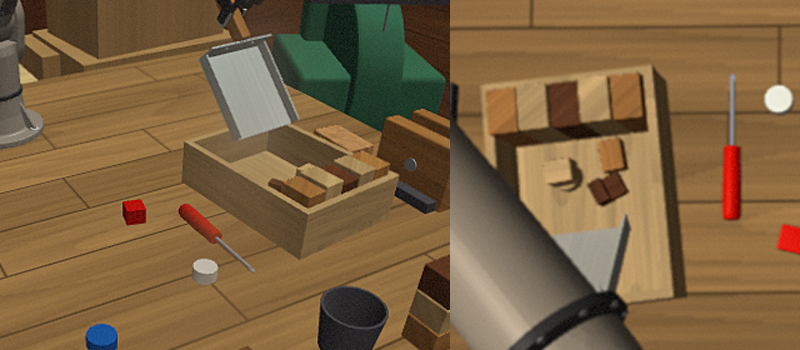

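The scene view shows the tray empty. The top view shows the long and step pieces and the cube in the crate at about (610,155), (607,190) and (560,172), with the disc just under the cube's edge, all well inside. Next I'll plan the untip and the carry to the mat.

```bash
python3 e.py .475,.357,.16,6.2,30 .475,.357,.21,6.2,0 .6325,0,.22,0,0 .6508,-.3659,.22,-10,0 .6508,-.3659,.008,-10,0
```

```text
.475,.357,.16,6.2,30 TCP [0.312 0.339 0.281] d [-41.974  -5.533   2.149] rv [ 0.032 -0.297 -0.002] q [-25.7  13.8 -21.5  87.5  -4.8  91.1  49.4] 0.0
.475,.357,.21,6.2,0 TCP [0.274 0.335 0.233] d [-38.404  -4.172 -48.169] rv [ 0.057 -0.521  0.   ] q [-33.8  -3.8 -27.7 112.8  11.9  62.4  29.9] 0.0
.6325,0,.22,0,0 TCP [0.43  0.    0.243] d [ 156.316 -335.13    10.   ] rv [ 0.     0.    -0.108] q [-15.9 -10.5  11.9 117.5   3.7  57.8  84.5] 0.0
.6508,-.3659,.22,-10,0 TCP [ 0.451 -0.331  0.243] d [  21.376 -330.736    0.   ] rv [ 0.     0.    -0.175] q [  4.5   8.6  40.8 100.5 -16.   61.3 130.7] 0.0
.6508,-.3659,.008,-10,0 TCP [ 0.451 -0.331  0.031] d [   0.    0. -212.] rv [0. 0. 0.] q [ 14.7  24.5  32.1 115.4 -37.   36.2 151.8] 0.0
```

```bash
python3 -m crank '[[-14,-2,4,0.011,-0.099,0],[-14,-2,0,0.011,-0.099,0],[-14,-2,-2,0.011,-0.099,0],[-8,-1,-9,0.0115,-0.104,0],[-8,-1,-9,0.0115,-0.104,0],[-8,-1,-10,0.0115,-0.104,0],[-8,-1,-10,0.0115,-0.104,0],[-6,0,-10,0.0115,-0.104,0],[0,0,0,0,0,0],[0,0,0,0,0,0]]'
python3 -m crank '[[13,-28,1,0,0,-0.009],[13,-28,1,0,0,-0.009],[13,-28,1,0,0,-0.009],[13,-28,1,0,0,-0.009],[13,-28,1,0,0,-0.009],[13,-28,1,0,0,-0.009],[13,-28,1,0,0,-0.009],[13,-28,1,0,0,-0.009],[13,-28,1,0,0,-0.009],[13,-28,1,0,0,-0.009],[13,-28,0,0,0,-0.009],[13,-28,0,0,0,-0.009]]'
python3 -m crank '[[2,-33,0,0,0,-0.0175],[2,-33,0,0,0,-0.0175],[2,-33,0,0,0,-0.0175],[2,-33,0,0,0,-0.0175],[2,-33,0,0,0,-0.0175],[2,-33,0,0,0,-0.0175],[2,-33,0,0,0,-0.0175],[2,-33,0,0,0,-0.0175],[2,-33,0,0,0,-0.0175],[2,-33,0,0,0,-0.0175],[0,0,0,0,0,0],[0,0,0,0,0,0]]'
python3 - <<'E'
from h import *
o=np.zeros((380,800,3),np.uint8)
a=shot("scene","pics/x.png")[120:420,40:340,::-1];b=shot("top","pics/x.png")[140:330,60:550,::-1]
o[:300,:300]=a;o[:194,300:]=cv2.resize(b,(500,194),interpolation=2)
o[:]=0;o[:380,:380]=cv2.resize(a,(380,380),interpolation=2);o[:163,380:]=cv2.resize(b,(420,163),interpolation=2)
cv2.imwrite("pics/s6.png",o)
E
python3 e.py .6508,-.3659,.008,-10,0
```

```text
t: 20.52
ee_pos: [0.2748, 0.3349, 0.2337]
tool_rot: [179.9, 15.0, -173.8]
ft_force: [1.1, 0.4, -2.3]
finger_gap: 0.0211
t: 22.02
ee_pos: [0.4314, -0.004, 0.2438]
tool_rot: [180.0, 15.0, 179.9]
ft_force: [0.2, 0.6, -4.3]
finger_gap: 0.0211
t: 23.52
ee_pos: [0.4497, -0.3321, 0.243]
tool_rot: [-180.0, 14.9, 170.1]
ft_force: [0.8, 0.4, -3.0]
finger_gap: 0.0214
.6508,-.3659,.008,-10,0 TCP [ 0.451 -0.331  0.031] d [   1.175   -0.11  -211.965] rv [-0.001 -0.001 -0.004] q [ 16.2  24.1  30.2 115.4 -35.7  35.7 150.7] 0.0
```

View pics/s6.png

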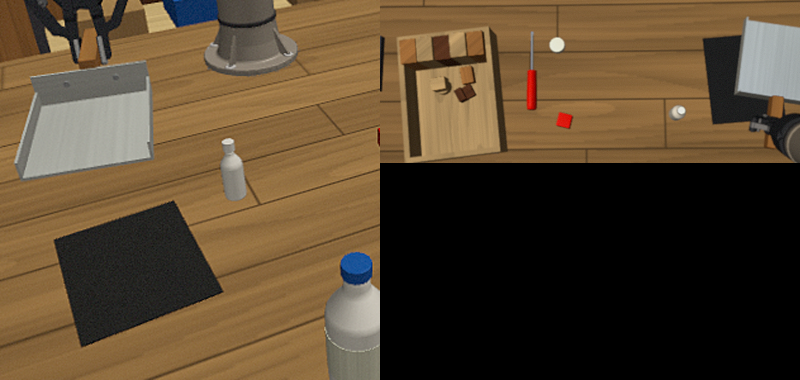

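The tray is above the mat and empty, the pieces are lying in the crate, and the glue bottle and screwdriver haven't moved. Lowering now.

```bash
python3 -m crank '[[0,0,-20,0,0,0],[0,0,-25,0,0,0],[0,0,-25,0,0,0],[0,0,-25,0,0,0],[0,0,-25,0,0,0],[0,0,-25,0,0,0],[0,0,-22,0,0,0],[0,0,-15,0,0,0],[0,0,-10,0,0,0],[0,0,-6,0,0,0],[0,0,0,0,0,0],[0,0,0,0,0,0]]'
python3 - <<'E'
from h import *
np.set_printoptions(precision=3,suppress=True)
im=shot("top","pics/t7.png")[:,:,::-1];hsv=cv2.cvtColor(np.ascontiguousarray(im),cv2.COLOR_BGR2HSV)
m=np.zeros((480,640),np.uint8);k=((hsv[...,1]<60)&(hsv[...,2]>90)).astype(np.uint8);m[170:300,425:560]=k[170:300,425:560]
c=max(cv2.findContours(m,0,1)[0],key=cv2.contourArea)
print(cv2.minAreaRect(np.array([at("top",q[1],q[0],.032)[:2]*1000 for q in c[:,0].astype(float)],np.float32)))
for c,z in(("top",.014),("scene",.014)):
    if c=="scene":arm.read_camera(c)
    for r in arm.spot_point(c,"tray")[:2]+arm.spot_point(c,"lip")[:1]:print(c,r["p"],at(c,*r["centre"],z))
E
```

```text
t: 25.12
ee_pos: [0.4505, -0.3316, 0.0458]
tool_rot: [-180.0, 15.1, 170.1]
ft_force: [1.0, 0.1, -3.3]
finger_gap: 0.0214
((573.1158447265625, -357.53399658203125), (151.4409637451172, 160.43789672851562), 80.92355346679688)
top 0.64 [ 0.567 -0.351  0.014]
top 0.43 [0.529 0.341 0.014]
top 0.9 [ 0.654 -0.372  0.014]
scene 0.8 [ 0.562 -0.355  0.014]
scene 0.94 [ 0.644 -0.359  0.014]
```

```bash
python3 -m crank '[[0,0,-5,0,0,0],[0,0,-4,0,0,0],[0,0,-3,0,0,0],[0,0,0,0,0,0],[0,0,0,0,0,0]]'
python3 -m crank '[[0,0,-1,0,0,0],[0,0,-1,0,0,0],[0,0,0,0,0,0],[0,0,0,0,0,0]]'
```

```text
t: 26.05
ee_pos: [0.4503, -0.3313, 0.0334]
tool_rot: [180.0, 15.0, 170.1]
ft_force: [-0.7, 0.0, -0.7]
finger_gap: 0.021
t: 26.55
ee_pos: [0.4503, -0.3315, 0.0315]
tool_rot: [180.0, 15.1, 170.1]
ft_force: [-2.2, 2.1, 1.6]
finger_gap: 0.0213
```

It's in contact (force turned positive). Releasing and retreating.

```bash
python3 -m crank '[[0,0,0,0,0,0],[0,0,0,0,0,0],[0,0,0,0,0,0],[0,0,0,0,0,0],[0,0,0,0,0,0],[0,0,0,0,0,0],[0,0,0,0,0,0],[0,0,0,0,0,0]]' 85
python3 -m crank '[[0,0,5,0,0,0],[0,0,10,0,0,0],[0,0,20,0,0,0],[0,0,25,0,0,0],[-5,0,25,0,0,0],[-10,0,25,0,0,0],[-10,0,25,0,0,0],[-10,0,25,0,0,0],[-10,0,20,0,0,0],[0,0,0,0,0,0],[0,0,0,0,0,0]]'
python3 - <<'E'
from h import *
np.set_printoptions(precision=3,suppress=True)
im=shot("top","pics/t8.png")[:,:,::-1];im=np.ascontiguousarray(im);hsv=cv2.cvtColor(im,cv2.COLOR_BGR2HSV)
m=np.zeros((480,640),np.uint8);k=((hsv[...,1]<60)&(hsv[...,2]>90)).astype(np.uint8);m[170:300,425:560]=k[170:300,425:560]
c=max(cv2.findContours(m,0,1)[0],key=cv2.contourArea)
print(cv2.minAreaRect(np.array([at("top",q[1],q[0],.02)[:2]*1000 for q in c[:,0].astype(float)],np.float32)))
s=shot("scene","pics/x.png")[:,:,::-1]
for n,z in(("tray",.004),("lip",.008),("thin_glue",0),("screwdriver",0),("piece_cube",.03),("piece_disc",.012),("piece_long",.012),("piece_step",.012)):
    for cc in("top","scene"):print(cc,n,[(round(r["p"],2),at(cc,*r["centre"],z)[:2]) for r in arm.spot_point(cc,n)[:2]])
o=np.zeros((560,800,3),np.uint8);o[:330,:400]=cv2.resize(s[150:400,30:333],(400,330));o[:330,400:]=cv2.resize(im[150:340,70:300],(400,330),interpolation=2);o[330:,:]=cv2.resize(im[160:340,60:560],(800,230))
cv2.imwrite("pics/s8.png",o)
E
```

```text
t: 27.55
ee_pos: [0.45, -0.3311, 0.0311]
tool_rot: [180.0, 15.0, 170.1]
ft_force: [-0.2, -0.2, -0.4]
finger_gap: 0.0848
t: 28.92
ee_pos: [0.4051, -0.3306, 0.2106]
tool_rot: [179.9, 15.0, 170.1]
ft_force: [0.2, 0.5, 0.0]
finger_gap: 0.0851
((573.289306640625, -356.94146728515625), (151.94369506835938, 162.00204467773438), 81.16790008544922)
top tray [(0.71, array([ 0.566, -0.351])), (0.6, array([ 0.484, -0.176]))]
scene tray [(0.68, array([ 0.574, -0.351]))]
top lip [(0.94, array([ 0.652, -0.368]))]
scene lip [(0.57, array([ 0.652, -0.36 ])), (0.28, array([0.523, 0.363]))]
top thin_glue [(0.84, array([ 0.48 , -0.181])), (0.57, array([0.598, 0.178]))]
scene thin_glue [(0.93, array([ 0.489, -0.178]))]
top screwdriver [(0.93, array([0.595, 0.179])), (0.39, array([0.563, 0.413]))]
scene screwdriver [(0.61, array([0.593, 0.185]))]
top piece_cube [(0.81, array([0.462, 0.093])), (0.61, array([0.541, 0.403]))]
scene piece_cube [(0.55, array([0.509, 0.083])), (0.39, array([0.504, 0.431]))]
top piece_disc [(0.6, array([0.662, 0.116])), (0.57, array([0.559, 0.41 ]))]
scene piece_disc [(0.76, array([0.668, 0.118])), (0.63, array([0.55 , 0.349]))]
top piece_long [(0.82, array([0.591, 0.341]))]
scene piece_long []
top piece_step [(0.62, array([0.53 , 0.345]))]
scene piece_step [(0.66, array([ 0.656, -0.363]))]
```

View pics/s8.png

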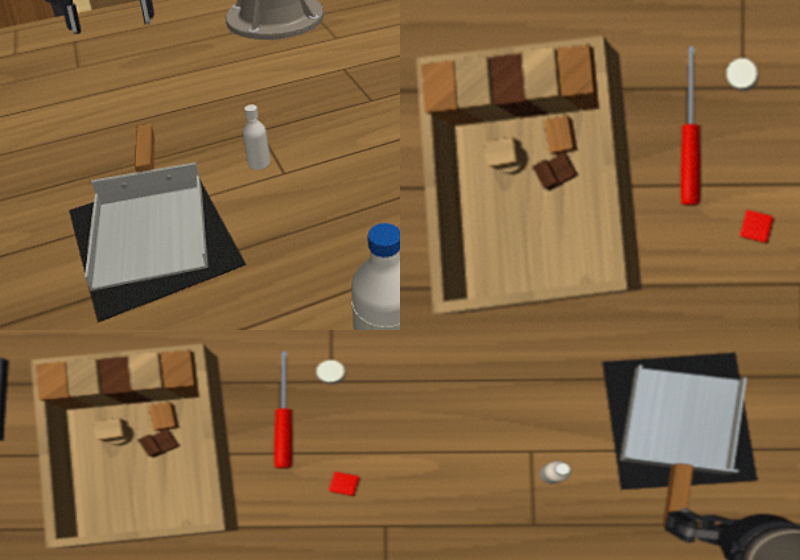

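The final view shows the tray flat on the mat and released. All four pieces are in the empty part of the crate, with the cube leaning on the disc. The bystanders are in place, so I'm handing in.

```bash
python3 -c "
from station import arm
print(arm.close_job(),arm.observe()['t'])"
```

```text
the job is handed in; nothing more can be done
the job is handed in; nothing more can be done
```

I lifted the loaded tray level, carried it over the crate and tipped it about 47°. I then set the empty tray down on the mat, let go and backed off. The job was handed in at about 30 s of the 66 s allowed, with no verdict reported.

**Last checks:**
- **Pieces:** all four are inside the empty part of the crate, none on the bench. The cube rests partly on the disc, below the rim as far as I can judge from the picture. The long piece is about 2 cm inside the limit at the block end.
- **Tray:** its centre is within about 6 mm of the mat's centre by both cameras. It looks flat in the picture; I did not measure its tilt.
- **Bystanders:** the glue bottle and screwdriver are within measurement noise (a few mm) of where they started.
- **Robot:** the gripper is open, about 0.2 m above the bench, and touching nothing.

**What went wrong or disagreed:**
- **Grip angle:** the suggested 40° finger slant ran two joints to their limits at the handle. I backed off, moved the arm through a loop to straighten the elbow, and gripped at 15° instead.
- **Trained networks:** some detections were mix-ups, such as the red cube reported as `piece_cube`, the white disc as `piece_disc`, and `piece_step` at the tray lip. I judged those against the pictures and ignored them.

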